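Set the tube clamp: lock the carriage, seat the thumbscrew, back off a quarter turn

ROBOT

A 7-joint arm with a two-finger parallel gripper is mounted at the origin on the work surface. World frame = base frame: x ahead of the robot, y to its left, z up, the work surface at z = 0. Lengths are in m, angles in rad, forces in N, time in s.
With the tool pointing down it reaches from about 0.425 to 0.925 m from the base axis. Payload 6.8 kg.
Tool frame: the origin (TCP) lies on the front face of the gripper's body, between the roots of the fingers; the fingertips stand 73 mm ahead of it and the grasp point (between the pads) lies 54 mm ahead of it; z points along the fingers, y is the direction in which the jaws open and shut (so a half turn about z gives the same grasp; the last joint's range is limited). The gripper opens to 85 mm and grips with 20 to 120 N. Pads are 22 mm wide; open, the fingers measure 114 mm over their backs; the gripper's body (76 mm by 85 mm) begins 54 mm behind the grasp point. The pads swing forward as they close: fully open they stand 13 mm farther back than shut.
Start: joints at [-1.346, 0.477, 0.022, 1.555, -0.011, 1.109, -0.083], TCP at [0.221, 0.638, 0.304] pointing down, gripper open.
Joint ranges: [-2.96, 2.96], [-0.34, 2.1], [-1.41, 1.46], [0.24, 2.44], [-1.37, 4.51], [0.17, 1.92], [-2.96, 2.96]. Speed limits (rad/s): [2.39, 2.39, 3.14, 3.14, 3.14, 3.14, 3.14].

INTERFACE

Orientations are given as a rotation vector (axis times angle).
In Python, from bench import * gives the robot as it stands.
- The arm moves only by the tool jog_arm, never from a script. Its argument "plan" is a list of rows, each a list of 2 entries, a list of its own where there are three numbers: the shift along the world's x, y, z in cm, then the turn about the world's z in rad. In form: [[[tx, ty, tz], twist], ...]. A call has 1 to 12 rows; each row shifts and turns the commanded pose from where the row before left it; what a row does not reach is not made up. A row lasts 1/10 s, in which the tool goes at most 50 mm and 8.59 degrees, less where a joint would pass 70% of its speed; a pose out of reach is approached as far as the arm can. A call is refused whole if a number of a shift passes 5 or a number of a turn 0.15, either way. A call with a gripper value outside its range is refused whole. "hand" is the finger opening in cm, from 0 to 8.54, set as the call begins (left out, the last holds). The fingers move at their own pace and stop on an object; "grip_force" is the grip in N (left out, the last holds). Time passes only in rows, so rows that do not move let the fingers close. It gives the time, the measured TCP pose, the force and the opening at its end, in the units of the state.
- get_obs(): the state, without advancing time (a new reading comes with each control period).
- grab_frame(name): name is "side" or "top"; returns the picture (400x640x3 uint8, red, green, blue); there is no depth.
- get_calibration(name): a dict with "intrinsics" (3x3 intrinsics, pixels), "xyz" and "orientation" of the camera in the world. Camera axes: x right, y down, z forward; pixel columns grow to the right and rows downward; lengths in m; the calibration is good to about 2 mm. A picture is of the moment at which its call begins. get_calibration takes no time and is no camera call.
- hand_in(): hands the job in, once; it reports no verdict.
The state is a dict: "clock": time; "joints": joint angles; "qvel": joint speeds; "tau": joint torques, N m; "tcp_pos": TCP position; "orientation": TCP orientation; "contact_force": force on the tool from outside, world axes, zero at the start; "moment": the same for the moment, N m; "grip_width": finger opening in m.
Only numpy, scipy, OpenCV 4.12 (cv2) and the standard library are available. Lean on these libraries where they do the work, as an engineer would, in place of code of your own. Each camera call takes 0.05 s, during which the arm holds its last target. There are 200 camera calls.

TASK

On the tube fixture, flip the upright cam lever over and fully down so that the clamp carriage is locked, then turn the winged thumbscrew clockwise until it seats on the tube, and back it off a quarter turn. Finish still gripping the thumbscrew and holding it steady at that setting; do not let go. Do not shift the clamp carriage along its rail, and leave the mug, the spray can and the loose end cap alone.

Things in the scene. Friction and masses are not known exactly. Their poses are not given: they have to be found in the camera images.
- fixture: fixed board of dark film-faced plywood, 460 x 280 x 18 mm, on the bench. Origin: centre of its underside; z up; x along the 56 mm thick, 440 mm long aluminium-and-black tube lying in plywood cradles (axis at y = 0, 85 mm above the bench, top at 113 mm). An aluminium guide rail 30 mm wide, top at 70 mm, runs along x at y = +90 mm.
- carriage (a joint): position in m (along the fixture's +x, 0 in the middle) of the steel clamp carriage on the rail; starts from -0.05 to 0.05, is already right and must stay. Block 56 mm along x, at fixture y = 65 to 115 mm, top 125 mm above the bench; its arm, 40 mm wide, top at 135 mm, reaches over the tube to y = -25 mm. It drags on the rail with about 25 N at all times.
- thumbscrew: winged steel thumbscrew; its wing is a bar 50 mm long (its x), 12 mm thick (its y), 30 mm high (its z, the upright screw axis). Origin: the wing's centre, on the screw's axis, 171 mm above the bench, over the tube. Below the wing (under 156 mm) is a hub 18 mm across, below 143 mm a boss 26 mm across on the clamp arm. It turns with joint screw; its height does not change.
- screw (a joint): turn of the thumbscrew in rad; grows as it turns clockwise seen from above (tightening). It seats hard at 2.60 and starts between 0.6 and 1.9; the loose end is a stop at 0. It resists with about 0.06 N m and stays where it is left. A quarter turn back from the seat is 1.03.
- lever (a joint): angle of the cam lever in rad: 0 upright (carriage free), grows as the lever tips over towards the fixture's +y, away from the thumbscrew, to a stop at 1.50 (lying almost level, carriage locked). Starts between 0 and 0.35. It resists with about 0.12 N m and stays where it is left.
- lever_pivot (a point): the lever's pivot, its axis along the fixture's x, on top of the carriage, 150 mm above the bench, 90 mm from the thumbscrew's axis towards the fixture's +y. Held between two cheeks up to 161 mm above the bench, 34 mm apart over the outside.
- lever_tip (a point): centre of the round end of the black cam lever, 86 mm from the pivot along the lever. The lever is 18 mm wide (along the fixture's x) and 10 mm thick, its round end 16 mm thick and 22 mm wide.
- mug: white mug, 80 mm across, 95 mm high, handle at its +y, standing on the bench on the fixture's -y side. Origin: centre of its underside. A bystander: leave alone.
- spray_can: plain metal spray can with white cap, 52 mm across, 150 mm high, standing on the bench on the fixture's +y side. Origin: centre of its underside. A bystander: leave alone.
- end_cap: black plastic cap, 36 mm across, 30 mm high, standing on the fixture's board on the -y side of the tube. Origin: centre of its underside. A bystander: leave alone.

How it is judged:
By the outcome, as a careful person would: the job done as asked, in the order asked, and still so for the second after the job is handed in, while the arm keeps its last pose, push and grip.
It also fails if it takes over 48 s, if anything falls off the work surface, if the arm or the gripper's body presses on something with over 40 N, if the wrist force passes 120 N, or if a joint passes its speed limit or range.

## Working session

There is one attempt and no reset: what is moved stays moved. The work goes in short steps, Python scripts to look and compute and a tool call to move; the robot and the scene stay as the last step left them, time stands still between calls to the robot, and variables do not carry over. Pictures are saved under pics/ and viewed, about 8 in all and at most 12, crops included, and the job is handed in when it is done.

Besides the shell and the picture viewer there is one more tool, called after ">>>" as a command line: name --argument value ..., lists and objects as JSON in quotes. jog_arm: Moves the arm, as the interface text tells. Its arguments: {"type":"object","properties":{"plan":{"type":"array","items":{"type":"array"}},"hand":{"type":"number"},"grip_force":{"type":"number"}},"required":["plan"]}

```bash
mkdir -p pics
python3 - <<'E'
from bench import *
import cv2
o=get_obs();print(o)
for n in("side","top"):
    im=grab_frame(n);cv2.imwrite(f"pics/{n}0.png",im[:,:,::-1]);print(n,get_calibration(n))
E
```

```text
{'clock': 0.0, 'joints': array([-1.34612473,  0.4778388 ,  0.02236857,  1.5564424 , -0.01152337,
        1.1093035 , -0.08312531]), 'qvel': array([-9.79198064e-04, -4.27185384e-04, -2.77054739e-03,  8.81086850e-05,
        3.83822584e-04,  1.90168323e-03,  4.67803305e-04]), 'tau': array([-1.00338426e-06, -5.96441317e+01,  1.60757158e+00, -2.81188685e+01,
        1.23377703e-02,  9.19958402e-03, -9.65452891e-07]), 'tcp_pos': array([0.22036456, 0.63753339, 0.30290402]), 'orientation': array([-5.20339725e-01, -3.09801994e+00,  2.91385544e-03]), 'contact_force': array([ 0.2788266 ,  0.16351375, -0.57716643]), 'moment': array([-0.01341264,  0.02306409,  0.03249509]), 'grip_width': 0.0854624466136782}
side {'intrinsics': array([[427.42233404,   0.        , 316.50219509],
       [  0.        , 427.42233404, 196.75088097],
       [  0.        ,   0.        ,   1.        ]]), 'xyz': array([ 0.04280749, -0.5690952 ,  0.83462459]), 'orientation': array([-2.15733546,  0.87109056, -0.36934995])}
top {'intrinsics': array([[488.191714  ,   0.        , 315.00203035],
       [  0.        , 488.191714  , 203.95367036],
       [  0.        ,   0.        ,   1.        ]]), 'xyz': array([ 0.4193254 , -0.02363847,  1.47190944]), 'orientation': array([-2.17060023,  2.15091972, -0.13609926])}
```

View pics/side0.png

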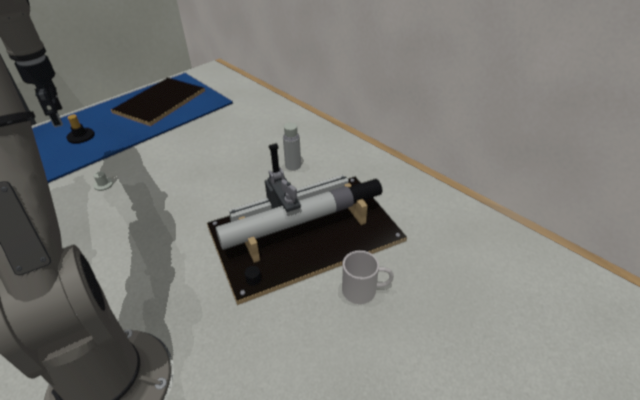

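View pics/top0.png

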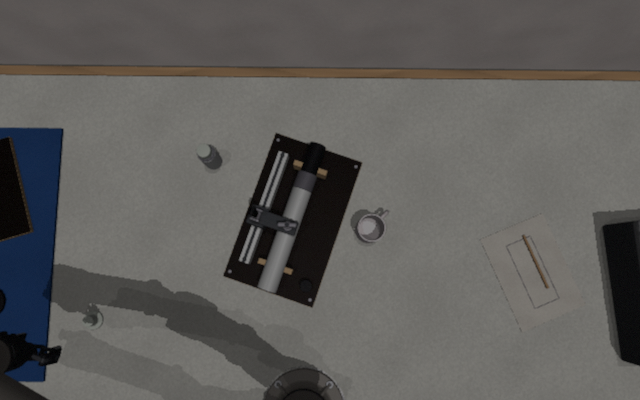

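The side view shows the lever upright at about (273,147)-(278,172) and the carriage arm ending near (290,205). In the top view the board corners are near (276,134), (361,162), (313,306) and (224,275), with the carriage at (272,218). I'll enlarge both.

Run:
```python
import cv2,numpy as np
a=cv2.imread("pics/top0.png")[180:255,230:320];b=cv2.imread("pics/side0.png")[135:225,245:335]
f=lambda x:cv2.resize(np.clip(x*1.8,0,255).astype('uint8'),None,fx=6,fy=6,interpolation=cv2.INTER_CUBIC)
a=f(a);b=f(b)
# pad to same size
h=600
c=np.zeros((h,1080,3),'uint8');c[:a.shape[0],:540]=a;c[:b.shape[0],540:]=b
cv2.imwrite("pics/crop0.png",cv2.resize(c,(800,444)))
```

```text
(no output)
```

View pics/crop0.png

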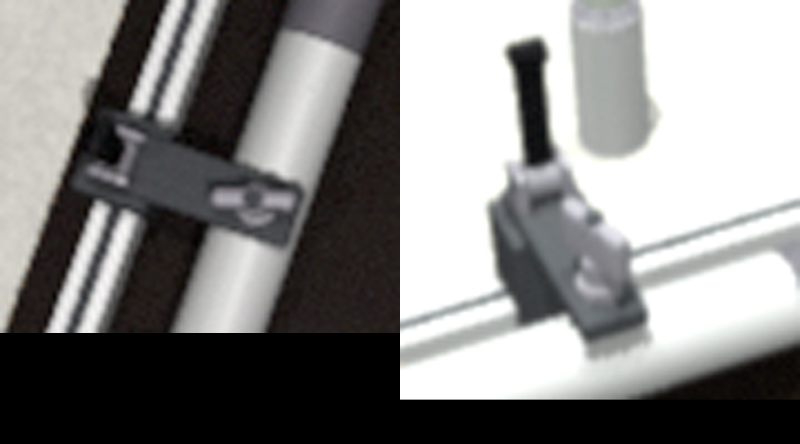

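```bash
cat > h.py <<'E'
from bench import *
import numpy as np,cv2
from scipy.spatial.transform import Rotation as R
from scipy.optimize import least_squares
C={n:get_calibration(n) for n in("side","top")}
def proj(n,P):
    c=C[n];q=R.from_rotvec(c["orientation"]).inv().apply(np.atleast_2d(P)-c["xyz"])@c["intrinsics"].T
    return q[:,:2]/q[:,2:]
def ray(n,uv,z):
    c=C[n];d=R.from_rotvec(c["orientation"]).apply(np.linalg.inv(c["intrinsics"])@[*uv,1])
    return c["xyz"]+d*(z-c["xyz"][2])/d[2]
def fix(p,L):
    c,s=np.cos(p[2]),np.sin(p[2]);L=np.atleast_2d(L)
    return np.c_[p[0]+c*L[:,0]-s*L[:,1],p[1]+s*L[:,0]+c*L[:,1],L[:,2]]
E
cat > fit.py <<'E'
from h import *
cr=[[.23,.14,.018],[.23,-.14,.018],[-.23,-.14,.018],[-.23,.14,.018]]
def res(p):
    s,l,a=p[3:6];t=[s,.09+.086*np.sin(l),.15+.086*np.cos(l)]
    ends=[[s+.025*k*np.cos(a),.025*k*np.sin(a),.182] for k in(-1,1)]
    P=fix(p,cr+[[s,0,.171],[s,.09,.156],t]+ends)
    T=proj("top",P);S=proj("side",P)
    to=[[276,134],[361,162],[313,306],[224,275],[286.7,224.6],None,None,[295.7,225],[277.9,224.3]]
    so=[[360,177],[405,238],[238,297],[209,230],[289.3,188.6],None,[273.8,146.5],None,None]
    return np.concatenate([A[i]-o[i] for A,o in((T,to),(S,so)) for i in range(9) if o[i] is not None])
best=min((least_squares(res,[.5,.05,-.3,0,.2,a0],loss='soft_l1') for a0 in(0,1.5,-1.5)),key=lambda r:r.cost)
p=best.x;print(p.round(4));print(res(p).reshape(-1,2).round(1).tolist())
s,l,a=p[3:6]
print("screw",fix(p,[s,0,.171]),"pivot",fix(p,[s,.09,.15]),"tip",fix(p,[s,.09+.086*np.sin(l),.15+.086*np.cos(l)]),"wing world yaw",p[2]+a)
print("can",ray("top",(204,149),.15),ray("top",(214,163),0),ray("side",(293,166),0),"mug",ray("top",(367,226),.095))
E
python3 fit.py
```

```text
[ 0.5565  0.0327 -0.3295 -0.0372  0.019   1.8702]
[[0.4, -2.8], [2.2, -0.8], [-0.2, 0.8], [-0.9, -0.3], [0.6, 0.2], [0.8, -0.2], [-0.2, -0.2], [-3.4, -1.7], [3.6, -1.7], [-0.7, 3.6], [-1.7, -8.3], [-0.1, 0.4], [-0.2, 0.2]]
screw [[0.52135271 0.04476615 0.171     ]] pivot [[0.55047672 0.1299236  0.15      ]] tip [[0.5510059  0.1314709  0.23598445]] wing world yaw 1.540681683077249
can [0.730741   0.27929358 0.15      ] [0.72255743 0.28145519 0.        ] [ 7.27335175e-01  2.80180645e-01 -1.11022302e-16] mug [ 0.52598984 -0.17648501  0.095     ]
```

>>> jog_arm --plan '[[[2.2,-3.9,1],0],[[2.2,-3.9,1],0],[[2.2,-3.9,1],0],[[2.2,-3.9,1],0],[[2.2,-3.9,1],0],[[2.2,-3.9,1],0],[[2.2,-3.9,0],0],[[2.2,-3.9,0],0],[[2.2,-3.9,0],0],[[2.2,-3.9,0],0],[[2.2,-3.9,0],0],[[2.2,-3.9,0],0]]' --hand 0 --grip_force 40

```text
clock: 1.3
tcp_pos: [0.4849, 0.1682, 0.3638]
orientation: [-0.52, -3.098, -0.0]
contact_force: [0.3, 1.9, -0.8]
grip_width: 0.0002
```

>>> jog_arm --plan '[[[2.2,-3.9,0],0],[[2.2,-3.9,0],0],[[0.7,-0.5,0],0],[[0,0,0],0],[[0,0,0],0]]'

```text
clock: 1.8
tcp_pos: [0.5349, 0.0883, 0.3635]
orientation: [-0.518, -3.097, -0.0]
contact_force: [-0.5, 0.4, -0.7]
grip_width: 0.0002
```

```bash
python3 -c "
from bench import *
o=get_obs();print(o['tcp_pos'],o['orientation'],o['joints'],o['contact_force'],o['grip_width'])"
```

```text
[0.53493531 0.0882648  0.36346752] [-5.18093897e-01 -3.09734688e+00 -2.84579618e-04] [-0.58908783  0.20560535  0.36620587  1.82117216 -0.08160487  1.13044301
  1.04430729] [-0.48519487  0.41166286 -0.69485399] 0.00015723868228208657
```

>>> jog_arm --plan '[[[0,0,-2],0],[[0,0,-2],0],[[0,0,-2],0],[[0,0,-2],0],[[0,0,-1],0],[[0,0,0],0]]'

```text
clock: 2.4
tcp_pos: [0.5343, 0.0883, 0.2727]
orientation: [-0.516, -3.096, 0.001]
contact_force: [0.2, -0.8, 0.8]
grip_width: 0.0
```

```bash
cat > shot.py <<'E'
import sys
from h import *
n=sys.argv[1]
P=[]
for cam,(x,y,w,h) in (("side",(225,110,110,110)),("top",(220,160,110,110))):
    im=grab_frame(cam);cv2.imwrite(f"pics/{cam}_{n}.png",im[:,:,::-1])
    P.append(cv2.resize(np.clip(im[y:y+h,x:x+w,::-1]*1.7,0,255).astype('uint8'),(400,400),interpolation=cv2.INTER_CUBIC))
cv2.imwrite(f"pics/c_{n}.png",np.hstack(P))
o=get_obs();print(o['clock'],o['tcp_pos'],o['joints'],o['contact_force'],o['moment'],o['grip_width'])
E
python3 shot.py 1
```

```text
2.5 [0.53559224 0.08779602 0.27451298] [-0.56559852  0.29982459  0.35139454  1.92364458 -0.12670756  0.9387025
  1.08555704] [0.85131207 0.73133458 0.57127388] [-0.02119817 -0.01125114 -0.03767775] -0.00010814270449140245
```

View pics/c_1.png

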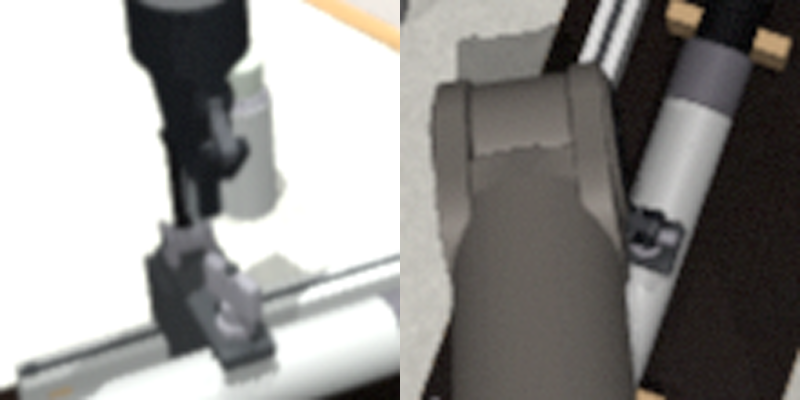

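The side crop shows the lever at (183,190), with the closed fingers at (208,200) on the thumbscrew side of it, clear of the wing. I'll push the lever over along an arc.

>>> jog_arm --plan '[[[0.36,1.04,0],0],[[0.36,1.04,0],0],[[0.36,1.04,0],0],[[0.36,1.04,0],0],[[0.36,1.04,0],0],[[0.36,1.04,0],0]]'

```text
clock: 3.1
tcp_pos: [0.5571, 0.15, 0.2735]
orientation: [-0.52, -3.097, 0.001]
contact_force: [0.0, -1.8, -0.3]
grip_width: -0.0001
```

>>> jog_arm --plan '[[[0.26,0.76,-0.3],0],[[0.23,0.66,-0.5],0],[[0.19,0.57,-0.7],0],[[0.19,0.57,-0.8],0],[[0.13,0.38,-0.8],0],[[0,0,0],0]]'

```text
clock: 3.7
tcp_pos: [0.5668, 0.1795, 0.2414]
orientation: [-0.519, -3.097, 0.001]
contact_force: [-0.1, -0.2, 0.0]
grip_width: -0.0
```

```bash
python3 shot.py 2
```

```text
3.8 [0.5670576  0.17902414 0.24252688] [-0.65003401  0.42151425  0.31165185  1.83018203 -0.15932358  0.91453686
  0.97174517] [ 0.09339137  1.10740261 -0.48587166] [-0.03212937 -0.05970836  0.00698546] 0.0002654559320797254
```

View pics/c_2.png

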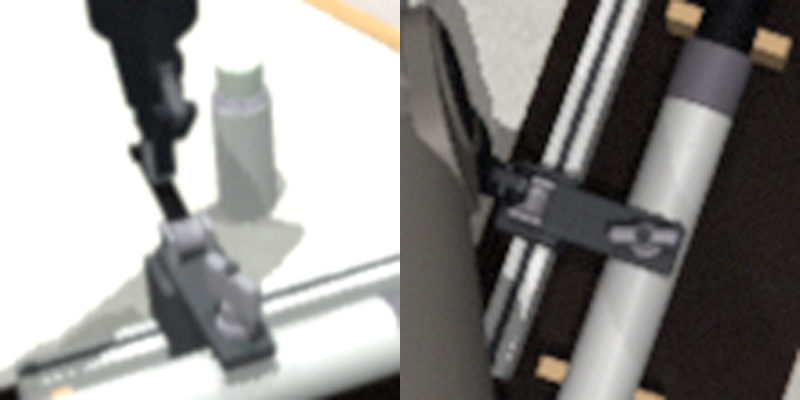

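The lever is tipped well over, with its tip at crop (138,150) and the fingers on top. I'll press further down gently.

>>> jog_arm --plan '[[[0.06,0.19,-0.5],0],[[0.03,0.1,-0.4],0],[[0,0,0],0]]'

```text
clock: 4.1
tcp_pos: [0.568, 0.1818, 0.2335]
orientation: [-0.521, -3.098, -0.0]
contact_force: [0.2, -0.0, 0.5]
grip_width: 0.0001
```

>>> jog_arm --plan '[[[0,0,-0.2],0],[[0,0,0],0]]'

```text
clock: 4.3
tcp_pos: [0.5681, 0.182, 0.232]
orientation: [0.52, 3.098, 0.001]
contact_force: [-0.4, 0.8, 0.1]
grip_width: -0.0002
```

>>> jog_arm --plan '[[[0,0,-0.2],0],[[0,0,0],0]]'

```text
clock: 4.5
tcp_pos: [0.5682, 0.182, 0.2314]
orientation: [0.52, 3.098, 0.002]
contact_force: [-3.9, -0.8, 12.2]
grip_width: -0.0004
```

>>> jog_arm --plan '[[[0,0,-0.1],0],[[0,0,0],0]]'

```text
clock: 4.7
tcp_pos: [0.5683, 0.182, 0.2312]
orientation: [0.52, 3.098, 0.003]
contact_force: [-6.1, -0.9, 17.9]
grip_width: -0.0002
```

>>> jog_arm --plan '[[[0,0,2],0],[[0,0,4],0],[[-0.5,-1.5,4],-0.13],[[-1,-3,1],-0.13],[[-1,-3,0],-0.13],[[-1,-3,0],-0.13],[[-1,-3,0],-0.13],[[0,0,0],-0.13],[[0,0,0],-0.13],[[0,0,0],-0.13],[[0,0,0],-0.13],[[0,0,0],-0.1]]' --hand 8.5

```text
clock: 5.9
tcp_pos: [0.5227, 0.0467, 0.3387]
orientation: [-2.262, -2.18, 0.0]
contact_force: [-0.2, -0.5, 0.3]
grip_width: 0.085
```

```bash
python3 shot.py 3
```

```text
6.0 [0.5227693  0.04674525 0.33872533] [-0.72353593  0.21155053  0.60608497  1.9021599  -0.13688168  1.06909909
 -0.09447972] [ 0.41162636  0.34310189 -0.20342914] [0.03828431 0.02627912 0.01098352] 0.08509871715280043
```

View pics/c_3.png

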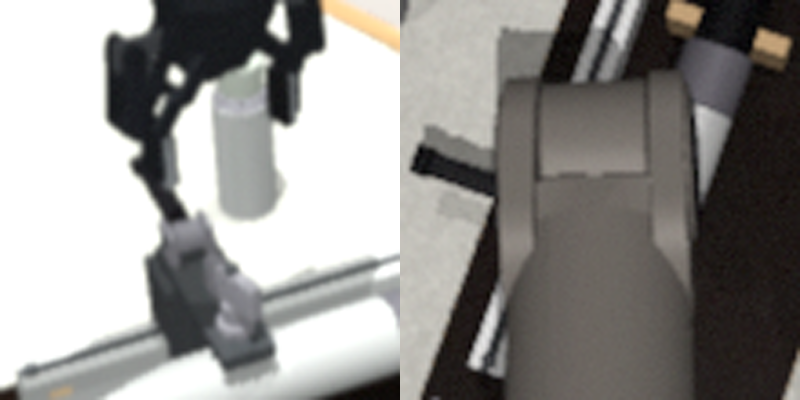

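Run:
```python
from h import *
print(ray("top",(286.9,224.9),.186),ray("top",(286.9,224.9),.178),ray("side",(289.3,188.6),.171))
p=[.5565,.0327,-.3295];s=-.0372
for l in(1.2,1.4,1.5):
    P=fix(p,[s,.09+.095*np.sin(l),.15+.095*np.cos(l)]);print(l,proj("top",P),proj("side",P))
# change in carriage/wing region between first frame and now
for n,(x,y,w,h) in (("side",(270,178,35,40)),("top",(275,212,25,25))):
    a=cv2.imread(f"pics/{n}0.png",0)[y:y+h,x:x+w].astype('f4')
    for k in ((2,3) if n=="side" else (2,)):
        b=cv2.imread(f"pics/{n}_{k}.png",0)[y:y+h,x:x+w].astype('f4')
        print(n,k,cv2.phaseCorrelate(a,b))
```

```text
[0.51990645 0.04509528 0.186     ] [0.5205322  0.04552289 0.178     ] [0.52247354 0.04579072 0.171     ]
1.2 [[223.79089317 202.13353587]] [[263.75960495 145.69394075]]
1.4 [[223.25145515 202.35916678]] [[263.80115137 150.33392111]]
1.5 [[223.48760498 202.65222726]] [[264.00349796 152.9658958 ]]
side 2 ((0.04873798210457636, -0.048752594609617006), 0.865425604995754)
side 3 ((0.10031677566992414, 0.07860350054800591), 0.9284489764107599)
top 2 ((0.6286812197034717, 0.5165204474076805), 0.998784764289856)
```

Lever position matches about 1.5 rad (side tip measured at (265,154), predicted (264,153)), and the carriage hasn't moved in the side view. Next I'll descend on the wing.

>>> jog_arm --plan '[[[-0.18,-0.12,-2],0],[[0,0,-2],0],[[0,0,-2],0],[[0,0,-2],0],[[0,0,-2],0],[[0,0,-1.1],0],[[0,0,0],0]]'

```text
clock: 6.7
tcp_pos: [0.5204, 0.0454, 0.2266]
orientation: [-2.254, -2.186, 0.004]
contact_force: [-0.2, 0.2, 0.0]
grip_width: 0.085
```

```bash
python3 shot.py 4
```

```text
6.8 [0.52152698 0.0454082  0.22838378] [-0.6573378   0.35610018  0.55724122  2.01885433 -0.25191617  0.83246579
  0.01141339] [-0.21912772  0.113986   -0.02978286] [ 0.01046001 -0.01805861 -0.04931836] 0.08514567158022956
```

View pics/c_4.png

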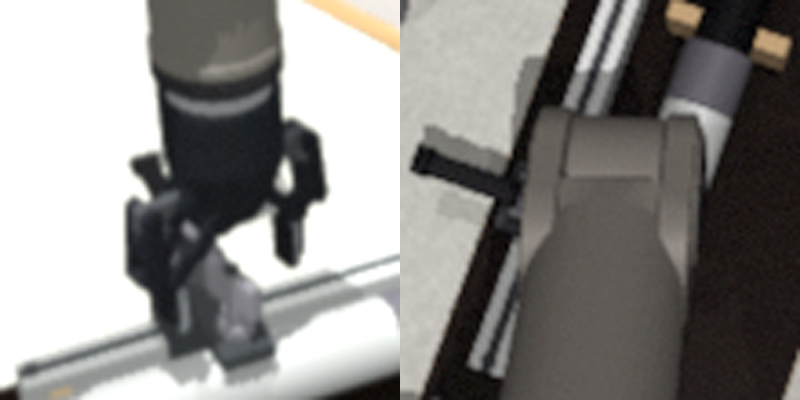

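The fingers straddle the wing, at crop (150,260) and (290,230). I'll close gently first and watch the side force.

>>> jog_arm --plan '[[[0,0,0],0],[[0,0,0],0],[[0,0,0],0],[[0,0,0],0],[[0,0,0],0],[[0,0,0],0],[[0,0,0],0],[[0,0,0],0]]' --hand 0 --grip_force 20

```text
clock: 7.6
tcp_pos: [0.5208, 0.0455, 0.2281]
orientation: [-2.256, -2.185, 0.001]
contact_force: [-3.5, 1.0, 5.4]
grip_width: 0.0155
```

```bash
cat > st.py <<'E'
from bench import *
from scipy.spatial.transform import Rotation as R
import numpy as np
o=get_obs();y=R.from_rotvec(o['orientation']).as_matrix()[:,1]
print(o['clock'],o['tcp_pos'].round(4),'yaw',np.arctan2(y[1],y[0]).round(4),'F',o['contact_force'].round(1),'M',o['moment'].round(3),'w',o['grip_width'],'j7',o['joints'][6])
E
python3 st.py
```

```text
7.6 [0.5208 0.0455 0.2281] yaw -0.032 F [-3.5  1.   5.4] M [0.068 0.843 0.026] w 0.015539031854345004 j7 0.010957693017758235
```

>>> jog_arm --plan '[[[0,0,0],0],[[0,0,0],0],[[0,0,0],0],[[0,0,0],0]]' --grip_force 30

```text
clock: 8.0
tcp_pos: [0.5208, 0.0455, 0.2281]
orientation: [-2.256, -2.185, 0.001]
contact_force: [-3.4, 0.5, 6.0]
grip_width: 0.0144
```

```bash
python3 st.py; python3 shot.py 5
```

```text
8.0 [0.5208 0.0455 0.2281] yaw -0.0319 F [-3.4  0.5  6. ] M [0.096 0.833 0.005] w 0.01435664781017633 j7 0.010983945217750406
8.1 [0.52080493 0.04551108 0.22813762] [-0.65756694  0.35594321  0.55722858  2.01978276 -0.25239421  0.83325701
  0.01092214] [-3.4323854   0.63329205  6.29823394] [0.05953338 0.84617543 0.01616658] 0.014838341852995134
```

View pics/c_5.png

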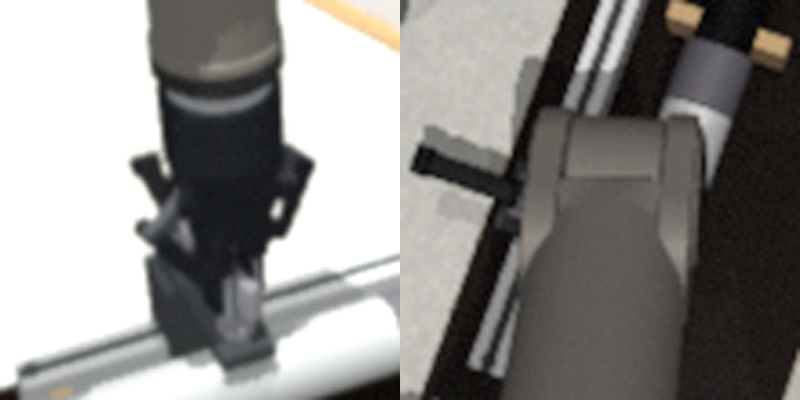

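The wing is between the fingers, but the width of 14.5 mm and the 6 N upward force suggest the tips touch the hub's shoulder. I'll regrip 6 mm higher and 1 mm to -x.

>>> jog_arm --plan '[[[0,0,0],0],[[0,0,0],0],[[0,0,0],0],[[-0.1,0,0.6],0],[[0,0,0],0]]' --hand 4

```text
clock: 8.6
tcp_pos: [0.5206, 0.0454, 0.2346]
orientation: [2.256, 2.185, 0.002]
contact_force: [-0.0, 0.3, -0.3]
grip_width: 0.0399
```

>>> jog_arm --plan '[[[0,0,0],0],[[0,0,0],0],[[0,0,0],0],[[0,0,0],0],[[0,0,0],0],[[0,0,0],0]]' --hand 0 --grip_force 30

```text
clock: 9.2
tcp_pos: [0.5205, 0.0455, 0.234]
orientation: [2.256, 2.185, 0.001]
contact_force: [0.0, -0.6, 2.4]
grip_width: 0.0113
```

```bash
python3 st.py
```

```text
9.2 [0.5205 0.0455 0.234 ] yaw -0.032 F [ 0.  -0.6  2.4] M [-0.02  -0.249  0.025] w 0.011323619728183854 j7 0.0036857934493744705
```

Clean grip now: 11–12 mm wide with no side force. Turning clockwise.

>>> jog_arm --plan '[[[0,0,0],0],[[0,0,0],0],[[0,0,0],-0.1],[[0,0,0],-0.1],[[0,0,0],-0.1],[[0,0,0],0]]' --grip_force 60

```text
clock: 9.8
tcp_pos: [0.5202, 0.0456, 0.2341]
orientation: [-2.56, -1.82, 0.0]
contact_force: [-0.2, 0.7, 5.3]
grip_width: 0.0107
```

```bash
python3 st.py
```

```text
9.8 [0.5202 0.0456 0.2341] yaw -0.3349 F [-0.2  0.7  5.3] M [-0.005  0.025 -0.101] w 0.010714362771106935 j7 -0.2614885136019454
```

>>> jog_arm --plan '[[[0,0,0],-0.1],[[0,0,0],-0.1],[[0,0,0],-0.1],[[0,0,0],-0.1],[[0,0,0],-0.1]]'

```text
clock: 10.3
tcp_pos: [0.5198, 0.0458, 0.2341]
orientation: [-2.931, -1.128, 0.001]
contact_force: [-3.0, 1.2, 6.6]
grip_width: 0.0111
```

```bash
python3 st.py
```

```text
10.3 [0.5198 0.0458 0.2341] yaw -0.8357 F [-3.   1.2  6.6] M [0.207 0.439 0.03 ] w 0.011137525068510285 j7 -0.6908832395547683
```

>>> jog_arm --plan '[[[0,0,0],-0.1],[[0,0,0],-0.1],[[0,0,0],-0.1]]'

```text
clock: 10.6
tcp_pos: [0.5197, 0.0461, 0.2341]
orientation: [-3.066, -0.678, 0.002]
contact_force: [-3.8, 2.4, 7.9]
grip_width: 0.0109
```

```bash
python3 st.py
```

```text
10.6 [0.5197 0.0461 0.2341] yaw -1.1355 F [-3.8  2.4  7.9] M [0.386 0.594 0.064] w 0.010860867090041564 j7 -0.941307932720262
```

>>> jog_arm --plan '[[[0,0,0],-0.06],[[0,0,0],-0.06],[[0,0,0],0]]'

```text
clock: 10.9
tcp_pos: [0.5196, 0.0462, 0.2341]
orientation: [-3.1, -0.497, 0.003]
contact_force: [-3.3, 1.8, 9.1]
grip_width: 0.0107
```

```bash
python3 st.py
```

```text
10.9 [0.5196 0.0462 0.2341] yaw -1.2532 F [-3.3  1.8  9.1] M [ 0.458  0.689 -0.063] w 0.010700664018683019 j7 -1.037927018775872
```

>>> jog_arm --plan '[[[0,0,0],-0.04],[[0,0,0],0]]'

```text
clock: 11.1
tcp_pos: [0.5196, 0.0463, 0.2341]
orientation: [-3.109, -0.435, 0.003]
contact_force: [-3.4, 1.9, 8.9]
grip_width: 0.0109
```

```bash
python3 st.py
```

```text
11.1 [0.5196 0.0463 0.2341] yaw -1.2926 F [-3.4  1.9  8.9] M [ 0.501  0.668 -0.034] w 0.010920697750363664 j7 -1.0700439773983328
```

>>> jog_arm --plan '[[[0,0,0],-0.04],[[0,0,0],0]]'

```text
clock: 11.3
tcp_pos: [0.5196, 0.0463, 0.2341]
orientation: [-3.117, -0.373, 0.003]
contact_force: [-2.5, 2.0, 8.9]
grip_width: 0.0111
```

```bash
python3 st.py
```

```text
11.3 [0.5196 0.0463 0.2341] yaw -1.3325 F [-2.5  2.   8.9] M [ 0.565  0.711 -0.059] w 0.01112179383881846 j7 -1.1025535045146602
```

>>> jog_arm --plan '[[[0,0,0],-0.03],[[0,0,0],0]]'

```text
clock: 11.5
tcp_pos: [0.5196, 0.0463, 0.2341]
orientation: [-3.123, -0.327, 0.003]
contact_force: [-4.1, 1.3, 9.5]
grip_width: 0.0111
```

```bash
python3 st.py
```

```text
11.5 [0.5196 0.0463 0.2341] yaw -1.3619 F [-4.1  1.3  9.5] M [0.478 0.663 0.043] w 0.011060911262676195 j7 -1.1264864701291726
```

>>> jog_arm --plan '[[[0,0,0],-0.03],[[0,0,0],0]]'

```text
clock: 11.7
tcp_pos: [0.5196, 0.0464, 0.2341]
orientation: [-3.127, -0.284, 0.003]
contact_force: [-3.2, 2.0, 9.7]
grip_width: 0.011
```

```bash
python3 st.py
```

```text
11.7 [0.5196 0.0464 0.2341] yaw -1.3899 F [-3.2  2.   9.7] M [0.388 0.649 0.768] w 0.010977701331893746 j7 -1.1496862489640147
```

>>> jog_arm --plan '[[[0,0,0],-0.03],[[0,0,0],0]]'

```text
clock: 11.9
tcp_pos: [0.5196, 0.0464, 0.2341]
orientation: [-3.132, -0.239, 0.004]
contact_force: [-4.1, 1.6, 10.2]
grip_width: 0.0109
```

```bash
python3 st.py
```

```text
11.9 [0.5196 0.0464 0.2341] yaw -1.4183 F [-4.1  1.6 10.2] M [0.336 0.745 1.227] w 0.010897691529462515 j7 -1.1730439696492172
```

>>> jog_arm --plan '[[[0,0,0],-0.03],[[0,0,0],0]]'

```text
clock: 12.1
tcp_pos: [0.5196, 0.0464, 0.2341]
orientation: [-3.135, -0.194, 0.004]
contact_force: [-3.9, 2.9, 10.2]
grip_width: 0.0109
```

```bash
python3 st.py
```

```text
12.1 [0.5196 0.0464 0.2341] yaw -1.447 F [-3.9  2.9 10.2] M [0.33  0.798 1.672] w 0.01093253575931615 j7 -1.196498577951178
```

Seat felt: torque about z rises from yaw -1.36, up to 1.67 N m, which agrees with the vision prediction of -1.36. I'll back off in small steps first to see whether the grip slipped or only flexed.

>>> jog_arm --plan '[[[0,0,0],0.03],[[0,0,0],0]]'

```text
clock: 12.3
tcp_pos: [0.5196, 0.0464, 0.2341]
orientation: [-3.131, -0.242, 0.003]
contact_force: [-5.0, 2.3, 10.4]
grip_width: 0.0108
```

```bash
python3 st.py
```

```text
12.3 [0.5196 0.0464 0.2341] yaw -1.4167 F [-5.   2.3 10.4] M [0.341 0.73  1.233] w 0.01076190360004454 j7 -1.1717770487399604
```

>>> jog_arm --plan '[[[0,0,0],0.03],[[0,0,0],0]]'

```text
clock: 12.5
tcp_pos: [0.5196, 0.0464, 0.2341]
orientation: [-3.127, -0.286, 0.003]
contact_force: [-3.6, 2.2, 9.4]
grip_width: 0.0106
```

```bash
python3 st.py
```

```text
12.5 [0.5196 0.0464 0.2341] yaw -1.3883 F [-3.6  2.2  9.4] M [0.416 0.714 0.775] w 0.010579982078048528 j7 -1.1484730802450074
```

>>> jog_arm --plan '[[[0,0,0],0.03],[[0,0,0],0]]'

```text
clock: 12.7
tcp_pos: [0.5196, 0.0463, 0.2341]
orientation: [-3.122, -0.33, 0.003]
contact_force: [-3.8, 1.3, 8.9]
grip_width: 0.011
```

```bash
python3 st.py
```

```text
12.7 [0.5196 0.0463 0.2341] yaw -1.3604 F [-3.8  1.3  8.9] M [0.477 0.633 0.071] w 0.011003605394862039 j7 -1.1253038121690226
```

>>> jog_arm --plan '[[[0,0,0],0.03],[[0,0,0],0]]'

```text
clock: 12.9
tcp_pos: [0.5196, 0.0463, 0.2341]
orientation: [-3.117, -0.376, 0.003]
contact_force: [-2.5, 2.6, 9.9]
grip_width: 0.0108
```

```bash
python3 st.py
```

```text
12.9 [0.5196 0.0463 0.2341] yaw -1.3306 F [-2.5  2.6  9.9] M [0.484 0.673 0.054] w 0.010806592060764909 j7 -1.1011227764847393
```

Purely elastic, no slip: the unloading follows the same curve. Seat is at yaw -1.361, so the target is +0.210, i.e. +1.54 from here.

>>> jog_arm --plan '[[[0,0,0],0.1],[[0,0,0],0.1],[[0,0,0],0.1],[[0,0,0],0.1],[[0,0,0],0.1],[[0,0,0],0.1],[[0,0,0],0.1],[[0,0,0],0.1],[[0,0,0],0.1],[[0,0,0],0.1],[[0,0,0],0.1],[[0,0,0],0.1]]'

```text
clock: 14.1
tcp_pos: [0.5204, 0.0455, 0.2341]
orientation: [2.359, 2.075, 0.001]
contact_force: [2.0, -0.4, 2.9]
grip_width: 0.0106
```

>>> jog_arm --plan '[[[0,0,0],0.1],[[0,0,0],0.1],[[0,0,0],0.1],[[0,0,0],0.04],[[0,0,0],0],[[0,0,0],0],[[0,0,0],0]]'

```text
clock: 14.8
tcp_pos: [0.5207, 0.0455, 0.2341]
orientation: [1.979, 2.438, 0.001]
contact_force: [4.3, 0.0, 2.2]
grip_width: 0.0106
```

```bash
python3 st.py; python3 shot.py 6
```

```text
14.8 [0.5207 0.0455 0.2341] yaw 0.2071 F [4.3 0.  2.2] M [-0.008 -0.757  0.016] w 0.010593972893398362 j7 0.21254026136247212
14.9 [0.52071373 0.04551953 0.23412602] [-0.61549679  0.3367917   0.50074387  2.01364908 -0.21446565  0.84022747
  0.21277412] [ 5.10681278 -0.73310079  2.35688543] [-0.03080538 -0.81410694 -0.03251394] 0.01086819383982807
```

View pics/c_6.png

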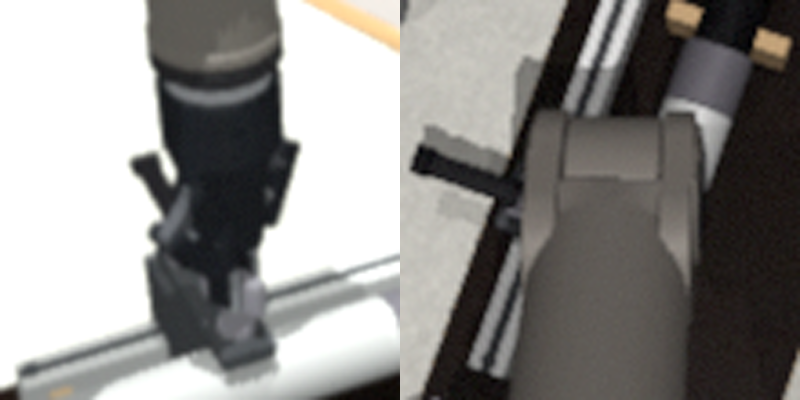

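Yaw reads 0.207 against the 0.210 target. The lever is down (tip at top crop (420,160)), the carriage is in place and the grip is holding, so I'm handing in.

```bash
python3 -c "
from bench import *
print(hand_in())"; python3 st.py
```

```text
the job is handed in; nothing more can be done
None
the job is handed in; nothing more can be done
```

The job is handed in at about 15 s: the lever is down, and the gripper still holds the thumbscrew a quarter turn back from its seat. No verdict was reported.

- **Lever:** I pushed it over with closed fingers until it hit its stop, pressing with about 18 N. The camera view matches about 1.5 rad, and it still looked down in the last picture.
- **Thumbscrew:** I turned it clockwise until the torque rose sharply at tool yaw -1.36, where the image fit had predicted the seat. I pressed to 1.67 N m. The torque fell back along the same curve when unloading, so the grip flexed but did not slip. I then backed off to yaw +0.207, which is 1.568 rad from the seat against a quarter turn of 1.571.
- **Final hold:** The grip setting is 60 N, the opening is about 11 mm, the side force is about 5 N, and there is almost no torque about the screw.
- **Carriage and other objects:** Before the screw was turned, comparing pictures showed no carriage movement in the side view (about 0.1 pixel). The top view showed about 0.8 pixel, mostly across the rail, which I put down to lighting. After the turn I only looked, and saw no movement. The can was unmoved in view. The mug and end cap were outside the last crops, but the arm went nowhere near them.
- **One correction:** My first grip was too low and likely touched the hub, with a 14.5 mm opening and 6 N upward. I regripped 6 mm higher before turning.

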